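# Move the spice row into the new rack, same order

## Robot

A 6-joint arm with a two-finger parallel gripper is mounted at the origin on the work surface. World frame = base frame: x ahead of the robot, y to its left, z up, the work surface at z = 0. Lengths are in mm, angles in rad, forces in N, time in s.
With the tool pointing down it reaches from about 275 to 825 mm from the base axis. Payload 4.9 kg.
Tool frame: the origin (TCP) lies at the very end of the fingers, on their centre line; the grasp point (between the pads) lies 19 mm behind it; z points along the fingers, y is the line along which they close (so a half turn about z gives the same grasp; the last joint's range is limited). The gripper opens to 85 mm and grips with 20 to 120 N. Pads are 22 mm wide; open, the fingers measure 114 mm over their backs; the gripper's body (76 mm by 85 mm) begins 54 mm behind the grasp point. The pads swing forward as they close: fully open they stand 13 mm farther back than shut.
Start: joints at [-1.362, 0.326, -0.193, 1.052, 0, 1.437], TCP at [184.881, -518.013, 231.281] pointing down, gripper open.
Joint ranges: [-2.65, 2.65], [-0.97, 1.79], [-1.3, 1.35], [-1.93, 2.1], [-1.47, 1.37], [-3.14, 3.14]. Speed limits (rad/s): [2.57, 2.57, 3.14, 3.14, 3.14, 3.14].

## Interface

Orientations are given as a unit quaternion [w, x, y, z].
In Python, from workcell import arm gives the robot as it stands.
- The arm moves only by the tool step_arm, never from a script. Its argument "steps" is a list that holds one entry, the list of rows, each a list of 5 numbers: the shift along the tool's x, y, z in m, then the turn about the tool's z in degrees, then the opening, from 0 (shut) to 1 (fully open). In form: [[[x, y, z, yaw, fingers], ...]]. A call has 1 to 20 rows; each row shifts and turns the commanded pose from where the row before left it, along the tool's axes as they then stand; what a row does not reach is not made up. A row lasts 1/8 s, in which the tool goes at most 62.5 mm and 10.7 degrees, less where a joint would pass 70% of its speed; a pose out of reach is approached as far as the arm can. A call with a gripper value outside its range is refused whole. The fingers move at their own pace and stop on an object; "grip_force" is the grip in N (left out, the last holds). Time passes only in rows, so rows that do not move let the fingers close. It gives the time, the measured TCP pose, the force, the opening and the grip force at its end, in the units of the state.
- arm.state(): the state, without advancing time (a new reading comes with each control period).
- arm.capture(name): name is "side" or "top" or "wrist"; returns a dict with "image" (384x512x3 uint8, blue, green, red), "range_z" (384x512 float32, mm along the optical axis (not along the pixel's ray), 0 where there is no reading), "fx", "fy", "cx", "cy" (pixels), "dist_coeffs" ([k1, k2, p1, p2, k3] as OpenCV has them; the pictures are not rectified), "eye" and "attitude" of the camera in the world; the wrist camera has in their place "T_tool_cam" (4x4, takes a point from camera to tool coordinates, whose origin is the TCP and whose axes are the flange's). Camera axes: x right, y down, z forward; pixel columns grow to the right and rows downward; lengths in mm; the calibration is good to about 2 mm. A picture is of the moment at which its call begins: read the wrist's pose just before it.
- arm.sign_off(): hands the job in; it is judged then, once.
The state is a dict: "time": time; "joint_pos": joint angles; "dq": joint speeds; "tau": joint torques, N m; "position": TCP position; "tcp_rot": TCP orientation; "wrist_force": force on the tool from outside, world axes, zero at the start; "moment": the same for the moment, N m; "grip_width": finger opening in mm; "grasp_force": force on a finger pad.
Only numpy, scipy, OpenCV 4.12 (cv2) and the standard library are available. Lean on these libraries where they do the work, as an engineer would, in place of code of your own. Each camera call takes 0.05 s, during which the arm holds its last target. There are 200 camera calls.

## Task

Move the four containers from the old wire rack into the new wooden rack, one to each bay, keeping the same order from left to right as you face them, so that the cook still finds each by its place. Lower each one until it stands upright on the floor of its bay before you let go; do not drop or tip any of them.

Things in the scene. Friction and masses are not known exactly. Their poses are not given: they have to be found in the camera images.
- glass_jar_mid (a point): centre, half-way up (44 mm above its foot), of the amber glass spice jar: round, 88 mm tall, body 46 mm across up to 60 mm, white plastic screw cap 42 mm across from 66 mm to the top; about 0.2 kg. z up
- square_tin_mid (a point): centre, half-way up (40 mm above its foot), of the square bare metal spice tin: 46 x 46 mm, 80 mm tall, flat lid; about 0.16 kg. x and y square to its sides, z up
- pepper_mill_mid (a point): centre, half-way up (45 mm above its foot), of the dark turned-wood pepper mill: round, 90 mm tall; foot 50 mm across, waist 38 mm across from 26 to 46 mm up, head 46 mm across from 54 to 75 mm up, then a small steel knob 15 mm across; about 0.17 kg. z up
- steel_pot_mid (a point): centre, half-way up (36 mm above its foot), of the squat stainless steel sugar pot: round, 56 mm across, 72 mm tall, straight sides up to 67 mm, pressed-on lid; about 0.22 kg. z up
- cup_glass_jar: one of the four equal steel wire cups of the old rack, the one in which the glass jar stands at the start (fixed, stays behind). Floor disc 75 mm across, its top 8 mm above the tiles; wire ring 72 mm clear inside, its top 24 mm above the tiles. Origin: under the cup's centre, on the tiles. x across the row, away from the robot; y along the row, to the left as the robot sees it; z up
- cup_square_tin: one of the four equal steel wire cups of the old rack, the one in which the square tin stands at the start (fixed, stays behind). Floor disc 75 mm across, its top 8 mm above the tiles; wire ring 72 mm clear inside, its top 24 mm above the tiles. Origin: under the cup's centre, on the tiles. x across the row, away from the robot; y along the row, to the left as the robot sees it; z up
- cup_pepper_mill: one of the four equal steel wire cups of the old rack, the one in which the pepper mill stands at the start (fixed, stays behind). Floor disc 75 mm across, its top 8 mm above the tiles; wire ring 72 mm clear inside, its top 24 mm above the tiles. Origin: under the cup's centre, on the tiles. x across the row, away from the robot; y along the row, to the left as the robot sees it; z up
- cup_steel_pot: one of the four equal steel wire cups of the old rack, the one in which the steel pot stands at the start (fixed, stays behind). Floor disc 75 mm across, its top 8 mm above the tiles; wire ring 72 mm clear inside, its top 24 mm above the tiles. Origin: under the cup's centre, on the tiles. x across the row, away from the robot; y along the row, to the left as the robot sees it; z up
- new_rack: the new low wooden rack, fixed: 86 mm deep, 326 mm long, four equal square bays in a row, each 74 x 74 mm inside, at y = +120, +40, -40, -120 mm (left to right as the robot sees them) and x = 0 in its frame. Bay floor 8 mm above the tiles; outer rails and dividers 6 mm thick, tops 24 mm above the tiles. Origin: under its centre, on the tiles. x across the row, away from the robot; y along the row, to the left; z up. It stands to the left or the right of the old rack
- old_rack: the old steel wire rack that carries the four cups in a row, fixed: 340 mm long, 80 mm wide, end loops 24 mm high; the cups stand at y = +120, +40, -40, -120 mm (left to right as the robot sees them) and x = 0 in its frame, parallel to it. Origin: under its centre, on the tiles. Axes as for the new rack
Things that resemble listed ones, but are neither listed nor needed, are in the scene too. Leave any purple or red look-alike of the part that bears square_tin_mid alone.

How it is judged:
By the outcome, as a careful person would: the job done as asked, in the order asked, and still so for the second after the job is handed in, with the robot touching nothing.
It also fails if it takes over 112 s, if anything falls off the work surface, if the arm or the gripper's body presses on something with over 40 N, if the wrist force passes 120 N, or if a joint passes its speed limit or range.

## Working session

There is one attempt and no reset: what is moved stays moved. The work goes in short steps, Python scripts to look and compute and a tool call to move; the robot and the scene stay as the last step left them, time stands still between calls to the robot, and variables do not carry over. Pictures are saved under pics/ and viewed, at most 14 in all, crops included, and the job is handed in when it is done.

Besides the shell and the picture viewer there is one more tool, called after "Emit:" in YAML: its name, and indented under it one key for each argument. step_arm: Moves the arm, as the interface text tells. Its arguments: {"type":"object","properties":{"steps":{"type":"array","items":{"type":"array","items":{"type":"array","items":{"type":"number"}}}},"grip_force":{"type":"number"}},"required":["steps"]}

```bash
mkdir -p pics; ls; cat > h.py <<'E'
import numpy as np, cv2
from workcell import arm
from scipy.spatial.transform import Rotation as R
def rot(q): return R.from_quat([q[1],q[2],q[3],q[0]]).as_matrix()
def cam(c,st):
    K=np.array([[c['fx'],0,c['cx']],[0,c['fy'],c['cy']],[0,0,1]]);d=np.array(c['dist_coeffs'],float)
    if 'T_tool_cam' in c:
        T=np.array(c['T_tool_cam']);Rt=rot(st['tcp_rot']);return K,d,Rt@T[:3,:3],Rt@T[:3,3]+np.array(st['position'])
    A=np.array(c['attitude'],float); A=rot(A) if A.size==4 else A.reshape(3,3)
    return K,d,A,np.array(c['eye'],float)
def toplane(c,st,uv,z):
    K,d,A,e=cam(c,st);n=cv2.undistortPoints(np.array(uv,float).reshape(-1,1,2),K,d).reshape(-1,2)
    r=np.c_[n,np.ones(len(n))]@A.T
    return e+r*((z-e[2])/r[:,2])[:,None]
def cloud(c,st):
    K,d,A,e=cam(c,st);v,u=np.mgrid[0:384,0:512]
    n=cv2.undistortPoints(np.stack([u,v],-1).reshape(-1,1,2).astype(float),K,d).reshape(-1,2)
    P=np.c_[n,np.ones(len(n))]*c['range_z'].reshape(-1,1)
    P=P@A.T+e; P[c['range_z'].ravel()==0]=np.nan
    return P.reshape(384,512,3)
E
python3 - <<'E'
from h import *
st=arm.state();print(st)
for n in ['top','side']:
    c=arm.capture(n);cv2.imwrite(f'pics/{n}0.png',c['image']);np.save(n+'0.npy',c,allow_pickle=True)
    print(n,c['eye'],c['attitude'],c['fx'],c['dist_coeffs'])
E
```

```text
pics
{'time': 0.0, 'joint_pos': array([-1.36220615e+00,  3.26930213e-01, -1.93577970e-01,  1.05199848e+00,
        1.76004594e-05,  1.43660752e+00]), 'dq': array([ 0.00015744, -0.00138222,  0.00045515,  0.00079528, -0.00033916,
        0.00080489]), 'tau': array([-9.19879276e-04, -4.43398297e+01,  2.62441528e+01,  1.55427586e-02,
       -1.87748765e-04, -4.18677018e-06]), 'position': array([ 184.75943541, -517.42699019,  230.51152141]), 'tcp_rot': array([-8.54902864e-04,  9.85348379e-01,  1.70551578e-01, -2.30113290e-05]), 'wrist_force': array([-0.22317544, -0.85312778, -0.79509127]), 'moment': array([ 0.00619103,  0.04286781, -0.01870898]), 'grasp_force': 0.0, 'grip_width': 85.44471222029162}
top [388.93389205 -10.49950808 942.08584536] [ 0.04757661 -0.69880847  0.71326166 -0.0257099 ] 365.54469922932617 [0.02846396 0.         0.         0.         0.        ]
side [344.2478706  841.80390042 573.99799362] [ 0.03739222 -0.04589357  0.87145084 -0.48689735] 411.9416365700341 [-0.01221915  0.          0.          0.          0.        ]
```

View pics/top0.png

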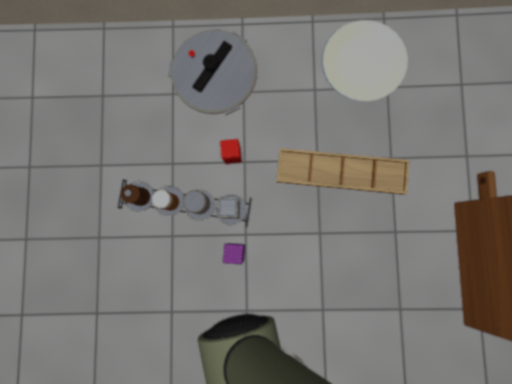

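View pics/side0.png

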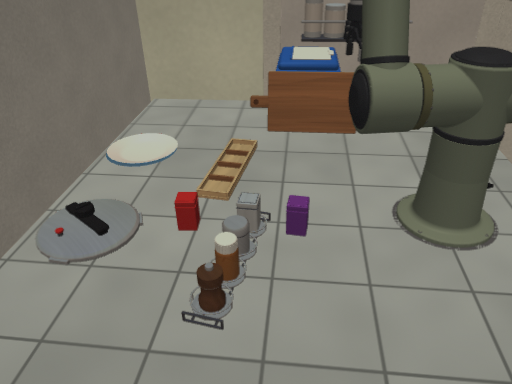

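The top view (image up is +x, left is +y) shows the old rack from left to right: mill (135,194), jar (164,200), pot (196,203), bare tin (229,208). The look-alikes are a red tin at (231,151) and a purple tin at (234,254). The new rack is to the right at (342,171), with its bays empty.

```bash
python3 - <<'E'
from h import *
c=np.load('top0.npy',allow_pickle=True).item();P=cloud(c,None)
for n,(u,v),h in [('mill',(135,194),83),('jar',(164,200),96),('pot',(196,203),80),('tin',(229,208),88),('red',(231,151),80),('purple',(234,254),80)]:
    s=P[v-14:v+15,u-14:u+15].reshape(-1,3); zt=np.nanpercentile(s[:,2],97); m=s[:,2]>zt-12
    q=s[m];print(n,'ztop',zt.round(),'centre',((np.nanmin(q,0)+np.nanmax(q,0))/2).round(),q[:,:2].mean(0).round(),(np.nanmax(q,0)-np.nanmin(q,0)).round())
# new rack
hsv=cv2.cvtColor(c['image'],cv2.COLOR_BGR2HSV)
m=cv2.inRange(hsv,(8,60,60),(28,255,255));m[:, :270]=0;m[:,420:]=0;m[:140]=0;m[205:]=0
ct=max(cv2.findContours(m,0,2)[0],key=cv2.contourArea)
Q=toplane(c,None,ct.reshape(-1,2),24)[:,:2].astype(np.float32)
r=cv2.minAreaRect(Q);print('new',r, 'floor z',np.nanmedian(P[165:175,322:336,2]),'tiles',np.nanmedian(P[210:220,330:350,2]))
b=cv2.boxPoints(r);print(b)
cup=[]
# old rack end loops dark
m=((hsv[...,2]<70)).astype(np.uint8);
for a,b_,cc,d in [(175,212,112,127),(192,228,244,256)]:
    v,u=np.nonzero(m[a:b_,cc:d]);print('loop',toplane(c,None,[[u.mean()+cc,v.mean()+a]],20))
E
```

```text
mill ztop 97.0 centre [491. 316.  93.] [491. 317.] [38. 43. 16.]
jar ztop 98.0 centre [475. 240.  93.] [475. 240.] [41. 41. 14.]
pot ztop 83.0 centre [470. 166.  78.] [469. 165.] [53. 54. 14.]
tin ztop 91.0 centre [452.  86.  87.] [452.  85.] [46. 48. 14.]
red ztop 83.0 centre [595.  81.  78.] [594.  80.] [47. 48. 14.]
purple ztop 83.0 centre [344.  76.  79.] [344.  75.] [49. 48. 12.]
new ((542.9297485351562, -198.52809143066406), (325.32550048828125, 89.1109848022461), 83.06916809082031) floor z 8.240348072028723 tiles 0.3916472476749391
[[ 479.07114  -354.6256  ]
 [ 567.531    -365.37872 ]
 [ 606.7883    -42.430573]
 [ 518.3285    -31.67746 ]]
loop [[500.00933326 358.74128058  20.        ]]
loop [[430.03285167  44.15727901  20.        ]]
```

Emit:
step_arm:
  steps:
    - [[0,0,-0.015,-10.2,1],[0,0,-0.015,-10.2,1],[0,0,-0.015,-10.2,1],[0,0,-0.015,-10.2,1],[0,0,-0.015,-10.2,1],[0,0,-0.015,-10.2,1]]

```text
time: 0.85
position: [184.8, -517.7, 321.3]
tcp_rot: [-0.0, 0.759, 0.651, 0.0]
wrist_force: [-0.2, 1.1, 0.5]
grip_width: 85.5
grasp_force: 0.0
```

Emit:
step_arm:
  steps:
    - [[0.047,0.01,0,0,1],[0.047,0.01,0,0,1],[0.047,0.01,0,0,1],[0.047,0.01,0,0,1],[0.047,0.01,0,0,1],[0.047,0.01,0,0,1],[0.047,0.01,0,0,1],[0.047,0.01,0,0,1],[0.047,0.01,0,0,1],[0.047,0.01,0,0,1],[0.047,0.01,0,0,1],[0.047,0.01,0,0,1],[0.047,0.01,0,0,1],[0.047,0.01,0,0,1],[0.047,0.01,0,0,1],[0.047,0.01,0,0,1],[0,0,0,0,1],[0,0,0,0,1]]

```text
time: 3.1
position: [462.0, 198.6, 320.8]
tcp_rot: [-0.0, 0.761, 0.649, -0.001]
wrist_force: [0.6, -0.2, 0.6]
grip_width: 85.8
grasp_force: 0.0
```

```bash
cat >> h.py <<'E'
def yaw(st): x=rot(st['tcp_rot'])[:,0]; return np.degrees(np.arctan2(x[1],x[0]))
def go(st,p,a=None):
    "shift in tool axes (mm) to world p, then yaw for tool-x heading a"
    s=rot(st['tcp_rot']).T@(np.array(p)-st['position']); print('shift mm',s.round(1),'yaw',None if a is None else round(yaw(st)-a,1))
E
python3 - <<'E'
from h import *
st=arm.state();print(st['position'],yaw(st),st['joint_pos'].round(2))
c=arm.capture('wrist');cv2.imwrite('pics/w1.png',c['image']);np.save('w1.npy',[c,st],allow_pickle=True);print(np.array(c['T_tool_cam']).round(2))
P=cloud(c,st)
for n,q in [('mill',(491,316,95)),('jar',(475,240,95)),('pot',(470,166,80)),('tin',(452,85,88))]:
    s=P.reshape(-1,3); s=s[(np.hypot(s[:,0]-q[0],s[:,1]-q[1])<40)&(s[:,2]>q[2]-(20 if n=='mill' else 8))]
    if len(s)<20: continue
    print(n,len(s),((s.min(0)+s.max(0))/2).round(),s.max(0)-s.min(0),cv2.minAreaRect(s[:,:2].astype(np.float32)))
E
```

```text
[461.95556458 198.56317994 320.75487096] 80.86120352925603 [ 0.26  0.19 -0.14  1.24 -0.    1.99]
[[   0.     -0.96   -0.28   70.3 ]
 [   1.      0.     -0.      0.48]
 [   0.     -0.28    0.96 -143.19]
 [   0.      0.      0.      1.  ]]
mill 1486 [491. 319.  88.] [44.62775045 44.89235759 25.50421034] ((490.9909973144531, 318.97113037109375), (44.51851272583008, 44.709041595458984), 49.08369064331055)
jar 13934 [471. 234. 253.] [ 62.12652945  57.55888235 330.6360435 ] ((473.9359436035156, 234.01573181152344), (55.95799255371094, 62.84502410888672), 81.10966491699219)
pot 1847 [473. 172. 232.] [ 62.06680562  67.90510222 320.34178642] ((471.6530456542969, 169.2882843017578), (64.17276000976562, 55.341678619384766), 59.13631820678711)
tin 1212 [453.  86.  86.] [47.74863371 47.08591743 11.52007202] ((452.7635192871094, 86.04718017578125), (45.766109466552734, 45.947288513183594), 86.69624328613281)
```

View pics/w1.png

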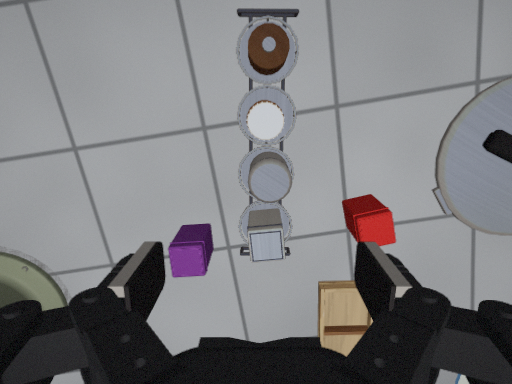

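The wrist view shows the row with the mill (268,45), jar (265,120), pot (270,175) and bare tin (266,238). The purple tin (190,250) and red tin (370,220) stand off the rack, so they are not targets.

```bash
python3 - <<'E'
from h import *
c,st=np.load('w1.npy',allow_pickle=True);P=cloud(c,st).reshape(-1,3)
for n,q in [('mill',(491,318,75)),('jar',(475,240,90)),('pot',(470,166,72)),('tin',(452,86,86))]:
    s=P[(np.hypot(P[:,0]-q[0],P[:,1]-q[1])<37)&(P[:,2]>q[2])&(P[:,2]<105)]
    print(n,len(s),s[:,2].max(),((s.min(0)+s.max(0))/2).round(1),(s.max(0)-s.min(0)).round(),cv2.minAreaRect(s[:,:2].astype(np.float32)))
img=c['image'];hsv=cv2.cvtColor(img,cv2.COLOR_BGR2HSV)
for b in [(0,5,230,305),(240,260,236,296)]:
    v,u=np.nonzero(hsv[b[0]:b[1]+15,b[2]:b[3],2]<60);print('loop',toplane(c,st,[[u.mean()+b[2],v.mean()+b[0]]],22).round(1))
# tin lid edge
x0,y0=235,200
E
python3 -c "
import cv2
i=cv2.imread('pics/w1.png')[190:290,150:410];cv2.imwrite('pics/w1c.png',cv2.resize(i,None,fx=3,fy=3))"
```

```text
mill 1486 100.6541183386131 [490.9 319.   87.9] [45. 45. 26.] ((490.9909973144531, 318.97113037109375), (44.51851272583008, 44.709041595458984), 49.08369064331055)
jar 1102 99.50795471592659 [475.7 241.2  95.3] [43. 42.  8.] ((475.36077880859375, 241.25296020507812), (41.97361755371094, 42.04322052001953), 37.31031799316406)
pot 1504 83.13249468942956 [469.6 165.9  77.6] [55. 56. 11.] ((469.6899108886719, 165.97836303710938), (55.18120574951172, 53.98353958129883), 80.1760482788086)
tin 1133 91.59968097243154 [452.7  85.8  88.8] [47. 47.  6.] ((452.7816162109375, 85.91637420654297), (45.47013854980469, 45.65437316894531), 86.6055679321289)
loop [[502.6 362.8  22. ]]
loop [[442.6  47.3  22. ]]
```

View pics/w1c.png

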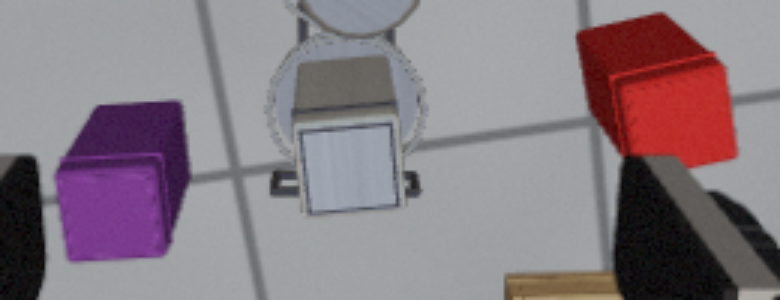

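Confirmed: the bare metal tin at (350,165) in the crop is the right one; the purple and red tins are left alone. I'll take the tin first.

Emit:
step_arm:
  steps:
    - [[-0.0376,0.003,0,0,1],[-0.0376,0.003,0,0,1],[-0.0376,0.003,0,0,1],[0,0,0,-5.6,1],[0,0,0.045,0,1],[0,0,0.045,0,1],[0,0,0.045,0,1],[0,0,0.045,0,1],[0,0,0.045,0,1],[0,0,0.033,0,1],[0,0,0.025,0,1],[0,0,0,0,1],[0,0,0,0,1]]

```text
time: 4.78
position: [454.0, 85.5, 39.3]
tcp_rot: [0.0, 0.729, 0.684, 0.0]
wrist_force: [-0.2, -0.3, 0.1]
grip_width: 85.2
grasp_force: 0.0
```

Emit:
step_arm:
  steps:
    - [[0,0,0,0,0],[0,0,0,0,0],[0,0,0,0,0],[0,0,0,0,0],[0,0,0,0,0],[0,0,0,0,0],[0,0,0,0,0],[0,0,0,0,0]]
  grip_force: 40

```text
time: 5.78
position: [454.1, 86.2, 39.2]
tcp_rot: [0.001, 0.729, 0.685, 0.0]
wrist_force: [-0.7, 0.5, 6.6]
grip_width: 45.7
grasp_force: 41.6
```

Emit:
step_arm:
  steps:
    - [[0,0,-0.015,0,0],[0,0,-0.035,0,0],[0,0,-0.045,0,0],[0,0,-0.045,0,0],[0,0,-0.01,0,0],[-0.03,0.007,0,0,0],[-0.044,0.0112,0,0,0],[-0.044,0.0112,0,0,0],[-0.044,0.0112,0,0,0],[-0.044,0.0112,0,0,0],[-0.044,0.0112,0,0,0],[-0.044,0.0112,0,0,0],[-0.044,0.0112,0,0,0],[-0.044,0.0112,0,0,0],[-0.016,0.003,0,0,0],[0,0,0,3.3,0],[0,0,0,0,0],[0,0,0,0,0]]

```text
time: 8.02
position: [527.9, -316.4, 187.8]
tcp_rot: [-0.001, 0.748, 0.664, -0.0]
wrist_force: [-0.2, -0.6, -1.4]
grip_width: 45.5
grasp_force: 41.5
```

```bash
python3 - <<'E'
from h import *
st=arm.state();print(st['position'],yaw(st),st['grip_width'],st['wrist_force'])
c=arm.capture('wrist');cv2.imwrite('pics/w2.png',c['image']);np.save('w2.npy',[c,st],allow_pickle=True)
E
```

```text
[ 527.89936743 -316.35616513  187.76431321] 83.23339928332695 45.45711765196176 [-0.23972833 -0.64324101 -1.44269858]
```

View pics/w2.png

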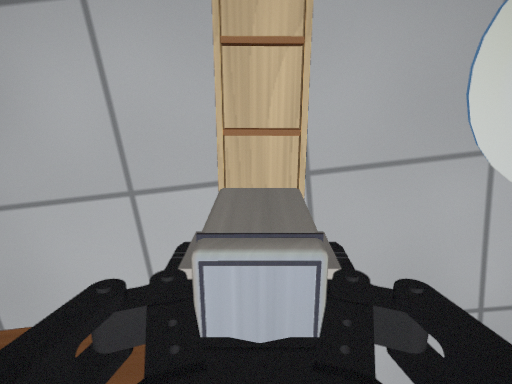

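The tin is held upright. The rack dividers show at (262,41) and (262,131), with the rails at u≈217 and u≈308. I'll refine the rack pose from these.

```bash
python3 - <<'E'
from h import *
c,st=np.load('w2.npy',allow_pickle=True)
hsv=cv2.cvtColor(c['image'],cv2.COLOR_BGR2HSV)
m=cv2.inRange(hsv,(8,70,70),(28,255,255));m[180:]=0
L=[];Rr=[]
for v in range(5,180,5):
    u=np.nonzero(m[v,150:380])[0]+150
    if len(u)>40: L.append((u.min(),v));Rr.append((u.max(),v))
for e in (L,Rr):
    p=toplane(c,st,e,24)[:,:2].astype(np.float32);f=cv2.fitLine(p,cv2.DIST_HUBER,0,.01,.01).ravel();print('edge x at y=-200',f[2]+f[0]/f[1]*(-200-f[3]),'yaw',np.degrees(np.arctan(-f[0]/f[1])))
d=toplane(c,st,[(262,41),(262,131)],24);print('div',d.round(1))
def bays(cx,cy,t):
    t=np.radians(t);print([(round(cx-np.sin(t)*y,1),round(cy+np.cos(t)*y,1)) for y in(120,40,-40,-120)])
bays(543,-198.5,-6.93)
P=cloud(c,st);print('floor z',np.nanmedian(P[70:110,240:280,2]))
E
```

```text
edge x at y=-200 501.7218 yaw -7.080301
edge x at y=-200 586.55133 yaw -6.916178
div [[ 544.2 -200.1   24. ]
 [ 535.3 -277.3   24. ]]
[(np.float64(557.5), np.float64(-79.4)), (np.float64(547.8), np.float64(-158.8)), (np.float64(538.2), np.float64(-238.2)), (np.float64(528.5), np.float64(-317.6))]
floor z 8.627634576999299
```

Emit:
step_arm:
  steps:
    - [[-0.0015,0.0015,0.04,0,0],[0,0,0.04,0,0],[0,0,0.04,0,0],[0,0,0.015,0,0],[0,0,0.007,0,0],[0,0,0.004,0,0],[0,0,0,0,0],[0,0,0,0,0]]

```text
time: 9.07
position: [530.1, -319.4, 43.3]
tcp_rot: [0.001, 0.748, 0.664, 0.0]
wrist_force: [0.1, -0.1, -0.7]
grip_width: 45.7
grasp_force: 41.4
```

Emit:
step_arm:
  steps:
    - [[0,0,0.001,0,0],[0,0,0.001,0,0],[0,0,0.001,0,0],[0,0,0.001,0,0],[0,0,0,0,0],[0,0,0,0,0]]

```text
time: 9.82
position: [529.5, -319.0, 39.2]
tcp_rot: [0.0, 0.748, 0.664, -0.0]
wrist_force: [-2.0, 1.6, 5.5]
grip_width: 45.5
grasp_force: 42.2
```

Emit:
step_arm:
  steps:
    - [[0,0,0,0,1],[0,0,0,0,1],[0,0,0,0,1],[0,0,0,0,1],[0,0,0,0,1],[0,0,0,0,1],[0,0,-0.02,0,1],[0,0,-0.04,0,1],[0,0,-0.05,0,1],[0,0,-0.05,0,1]]

```text
time: 11.08
position: [529.2, -318.8, 199.6]
tcp_rot: [-0.0, 0.748, 0.664, -0.0]
wrist_force: [1.1, -0.4, 0.2]
grip_width: 85.5
grasp_force: 0.0
```

Emit:
step_arm:
  steps:
    - [[0.0474,-0.0117,0,0,1],[0.0474,-0.0117,0,0,1],[0.0474,-0.0117,0,0,1],[0.0474,-0.0117,0,0,1],[0.0474,-0.0117,0,0,1],[0.0474,-0.0117,0,0,1],[0.0474,-0.0117,0,0,1],[0.0474,-0.0117,0,0,1],[0.0474,-0.0117,0,0,1],[0.0474,-0.0117,0,0,1],[0,0,0,0,1],[0,0,0,0,1]]

```text
time: 12.58
position: [469.9, 165.4, 198.3]
tcp_rot: [0.0, 0.748, 0.664, -0.0]
wrist_force: [0.2, -0.9, 0.0]
grip_width: 85.5
grasp_force: 0.0
```

```bash
python3 - <<'E'
from h import *
st=arm.state();print(st['position'],yaw(st))
go(st,(469.6,165.9,36))
c=arm.capture('top');cv2.imwrite('pics/t2.png',cv2.resize(c['image'][120:240,110:430],None,fx=2.4,fy=2.4));
P=cloud(c,st).reshape(-1,3);s=P[(np.hypot(P[:,0]-529,P[:,1]+318)<50)&(P[:,2]>70)];print('tin',len(s),((s.min(0)+s.max(0))/2).round(1),s[:,2].max())
E
```

```text
[469.86793711 165.38627345 198.25740973] 83.16561254484033
shift mm [  0.6  -0.3 162.3] yaw None
tin 441 [ 529.7 -318.9   81.6] 93.23404644026675
```

View pics/t2.png

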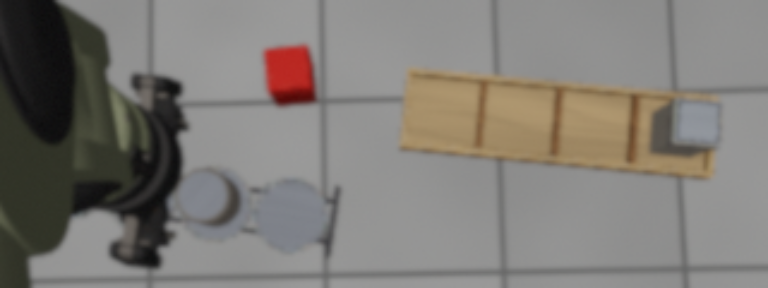

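The tin stands upright in bay 4 (690,125), and the pot is seen at (205,195). Next I descend onto the pot.

Emit:
step_arm:
  steps:
    - [[0,0,0.04,0,1],[0,0,0.045,0,1],[0,0,0.04,0,1],[0,0,0.025,0,1],[0,0,0.012,0,1],[0,0,0,0,1],[0,0,0,0,1]]
  grip_force: 40

```text
time: 13.5
position: [471.0, 165.5, 37.3]
tcp_rot: [0.0, 0.748, 0.663, 0.001]
wrist_force: [-0.1, -0.0, 0.9]
grip_width: 85.3
grasp_force: 0.0
```

Emit:
step_arm:
  steps:
    - [[0,0,0,0,0],[0,0,0,0,0],[0,0,0,0,0],[0,0,0,0,0],[0,0,0,0,0],[0,0,0,0,0],[0,0,0,0,0]]

```text
time: 14.38
position: [470.5, 165.8, 37.2]
tcp_rot: [0.0, 0.748, 0.664, 0.001]
wrist_force: [-1.3, -0.5, 5.2]
grip_width: 54.9
grasp_force: 41.8
```

Emit:
step_arm:
  steps:
    - [[0,0,-0.015,0,0],[0,0,-0.035,0,0],[0,0,-0.045,0,0],[0,0,-0.045,0,0],[0,0,-0.01,0,0],[-0.0437,0.0128,0,0,0],[-0.0437,0.0128,0,0,0],[-0.0437,0.0128,0,0,0],[-0.0437,0.0128,0,0,0],[-0.0437,0.0128,0,0,0],[-0.0437,0.0128,0,0,0],[-0.0437,0.0128,0,0,0],[-0.0437,0.0128,0,0,0],[-0.0437,0.0132,0,0,0],[0,0,0,0,0],[0,0,0,0,0]]

```text
time: 16.38
position: [536.8, -237.9, 185.2]
tcp_rot: [-0.001, 0.748, 0.663, -0.0]
wrist_force: [-0.4, 0.3, -1.9]
grip_width: 54.6
grasp_force: 43.2
```

Emit:
step_arm:
  steps:
    - [[0,0,0.04,0,0],[0,0,0.045,0,0],[0,0,0.035,0,0],[0,0,0.02,0,0],[0,0,0.004,0,0],[0,0,0,0,0],[0,0,0,0,0]]

```text
time: 17.25
position: [538.6, -238.8, 43.6]
tcp_rot: [0.001, 0.748, 0.664, 0.0]
wrist_force: [0.2, 0.2, -1.9]
grip_width: 54.8
grasp_force: 43.2
```

Emit:
step_arm:
  steps:
    - [[0,0,0.0025,0,0],[0,0,0.001,0,0],[0,0,0.001,0,0],[0,0,0.001,0,0],[0,0,0.001,0,0],[0,0,0,0,0],[0,0,0,0,0]]

```text
time: 18.12
position: [537.7, -238.8, 37.3]
tcp_rot: [0.0, 0.748, 0.664, -0.0]
wrist_force: [-3.9, 1.9, 9.8]
grip_width: 55.1
grasp_force: 44.4
```

Emit:
step_arm:
  steps:
    - [[0,0,0,0,1],[0,0,0,0,1],[0,0,0,0,1],[0,0,0,0,1],[0,0,0,0,1],[0,0,0,0,1],[0,0,-0.02,0,1],[0,0,-0.045,0,1],[0,0,-0.05,0,1],[0,0,-0.05,0,1]]

```text
time: 19.38
position: [537.5, -238.5, 202.3]
tcp_rot: [-0.0, 0.748, 0.664, -0.0]
wrist_force: [0.0, -0.2, -0.1]
grip_width: 85.3
grasp_force: 0.0
```

Emit:
step_arm:
  steps:
    - [[0.0469,-0.0118,0,0,1],[0.0469,-0.0118,0,0,1],[0.0469,-0.0118,0,0,1],[0.0469,-0.0118,0,0,1],[0.0469,-0.0118,0,0,1],[0.0469,-0.0118,0,0,1],[0.0469,-0.0118,0,0,1],[0.0469,-0.0118,0,0,1],[0.0469,-0.0118,0,0,1],[0.0469,-0.0118,0,0,1],[0,0,0,0,1],[0,0,0,0,1]]

```text
time: 20.88
position: [476.4, 240.8, 200.7]
tcp_rot: [0.0, 0.748, 0.664, -0.0]
wrist_force: [0.1, 0.0, 0.1]
grip_width: 85.2
grasp_force: 0.0
```

```bash
python3 - <<'E'
from h import *
st=arm.state();print(st['position'],yaw(st))
go(st,(475.5,241.2,36))
c=arm.capture('top')
P=cloud(c,st).reshape(-1,3)
for n,q in [('tin',(529,-318)),('pot',(539,-239))]:
    s=P[(np.hypot(P[:,0]-q[0],P[:,1]-q[1])<42)&(P[:,2]>70)];print(n,len(s),((s.min(0)+s.max(0))/2).round(1),s[:,2].max())
E
```

```text
[476.43695249 240.77100808 200.6764804 ] 83.1619837717516
shift mm [  0.4  -1.  164.7] yaw None
tin 437 [ 529.6 -318.8   82.4] 94.55656272411329
pot 438 [ 537.  -239.2   77.4] 84.6424329340698
```

Emit:
step_arm:
  steps:
    - [[0,-0.001,0.04,0,1],[0,0,0.045,0,1],[0,0,0.04,0,1],[0,0,0.027,0,1],[0,0,0.012,0,1],[0,0,0,0,1],[0,0,0,0,1]]

```text
time: 21.8
position: [476.7, 241.2, 38.0]
tcp_rot: [0.0, 0.748, 0.663, 0.001]
wrist_force: [-0.9, -0.3, 0.1]
grip_width: 85.1
grasp_force: 0.0
```

Emit:
step_arm:
  steps:
    - [[0,0,0,0,0],[0,0,0,0,0],[0,0,0,0,0],[0,0,0,0,0],[0,0,0,0,0],[0,0,0,0,0],[0,0,0,0,0],[0,0,0,0,0]]

```text
time: 22.8
position: [475.9, 241.4, 37.6]
tcp_rot: [0.0, 0.748, 0.664, 0.0]
wrist_force: [-1.2, -0.1, 5.5]
grip_width: 44.7
grasp_force: 40.7
```

Emit:
step_arm:
  steps:
    - [[0,0,-0.015,0,0],[0,0,-0.035,0,0],[0,0,-0.045,0,0],[0,0,-0.045,0,0],[0,0,-0.01,0,0],[-0.0433,0.0133,0,0,0],[-0.0433,0.0133,0,0,0],[-0.0433,0.0133,0,0,0],[-0.0433,0.0133,0,0,0],[-0.0433,0.0133,0,0,0],[-0.0433,0.0133,0,0,0],[-0.0433,0.0133,0,0,0],[-0.0433,0.0133,0,0,0],[-0.0433,0.0133,0,0,0],[0,0,0,0,0],[0,0,0,0,0]]

```text
time: 24.8
position: [546.8, -159.4, 185.5]
tcp_rot: [-0.001, 0.748, 0.663, -0.0]
wrist_force: [-0.1, 0.3, -2.1]
grip_width: 44.7
grasp_force: 41.7
```

Emit:
step_arm:
  steps:
    - [[0,0,0.04,0,0],[0,0,0.045,0,0],[0,0,0.035,0,0],[0,0,0.02,0,0],[0,0,0.004,0,0],[0,0,0,0,0],[0,0,0,0,0]]

```text
time: 25.68
position: [548.8, -160.0, 43.9]
tcp_rot: [0.001, 0.748, 0.664, 0.0]
wrist_force: [-1.0, -1.2, -2.1]
grip_width: 44.6
grasp_force: 41.7
```

Emit:
step_arm:
  steps:
    - [[0,0,0.002,0,0],[0,0,0.001,0,0],[0,0,0.001,0,0],[0,0,0.001,0,0],[0,0,0,0,0],[0,0,0,0,0]]

```text
time: 26.42
position: [547.8, -160.0, 37.7]
tcp_rot: [-0.0, 0.748, 0.664, -0.0]
wrist_force: [0.0, -0.3, -2.1]
grip_width: 44.7
grasp_force: 41.8
```

Emit:
step_arm:
  steps:
    - [[0,0,0.001,0,0],[0,0,0,0,0],[0,0,0,0,0]]

```text
time: 26.8
position: [548.0, -160.1, 37.6]
tcp_rot: [0.0, 0.748, 0.664, 0.0]
wrist_force: [-3.4, 0.9, 5.3]
grip_width: 44.7
grasp_force: 42.5
```

Emit:
step_arm:
  steps:
    - [[0,0,0,0,1],[0,0,0,0,1],[0,0,0,0,1],[0,0,0,0,1],[0,0,0,0,1],[0,0,0,0,1],[0,0,-0.02,0,1],[0,0,-0.045,0,1],[0,0,-0.05,0,1],[0,0,-0.05,0,1]]

```text
time: 28.05
position: [547.6, -159.9, 203.3]
tcp_rot: [-0.0, 0.748, 0.664, -0.0]
wrist_force: [1.0, -1.3, 0.7]
grip_width: 85.3
grasp_force: 0.0
```

Emit:
step_arm:
  steps:
    - [[0.0469,-0.0113,0,0,1],[0.0469,-0.0113,0,0,1],[0.0469,-0.0113,0,0,1],[0.0469,-0.0113,0,0,1],[0.0469,-0.0113,0,0,1],[0.0469,-0.0113,0,0,1],[0.0469,-0.0113,0,0,1],[0.0469,-0.0113,0,0,1],[0.0469,-0.0113,0,0,1],[0.0469,-0.0113,0,0,1],[0,0,0,0,1],[0,0,0,0,1]]

```text
time: 29.55
position: [491.5, 318.7, 201.5]
tcp_rot: [0.0, 0.748, 0.664, -0.0]
wrist_force: [0.8, -0.7, -0.5]
grip_width: 85.5
grasp_force: 0.0
```

```bash
python3 - <<'E'
from h import *
st=arm.state();print(st['position'],yaw(st))
go(st,(491,318.8,53))
c=arm.capture('top')
P=cloud(c,st).reshape(-1,3)
for n,q in [('tin',(529,-318)),('pot',(539,-239)),('jar',(548,-160))]:
    s=P[(np.hypot(P[:,0]-q[0],P[:,1]-q[1])<42)&(P[:,2]>70)];print(n,len(s),((s.min(0)+s.max(0))/2).round(1),s[:,2].max())
E
```

```text
[491.46255817 318.74237726 201.53036983] 83.16091566943835
shift mm [ 1.000e-01 -4.000e-01  1.485e+02] yaw None
tin 440 [ 529.6 -319.3   81.9] 92.80847383279911
pot 438 [ 537.1 -239.    77.4] 84.76114708237515
jar 310 [ 548.1 -159.7   85.2] 100.35658223305461
```

Emit:
step_arm:
  steps:
    - [[0,0,0.04,0,1],[0,0,0.045,0,1],[0,0,0.04,0,1],[0,0,0.018,0,1],[0,0,0.006,0,1],[0,0,0,0,1],[0,0,0,0,1]]

```text
time: 30.48
position: [492.7, 319.2, 54.0]
tcp_rot: [0.0, 0.748, 0.663, 0.001]
wrist_force: [-0.3, 0.4, 0.3]
grip_width: 85.5
grasp_force: 0.0
```

Emit:
step_arm:
  steps:
    - [[0,0,0,0,0],[0,0,0,0,0],[0,0,0,0,0],[0,0,0,0,0],[0,0,0,0,0],[0,0,0,0,0],[0,0,0,0,0],[0,0,0,0,0]]

```text
time: 31.48
position: [491.9, 319.4, 53.5]
tcp_rot: [0.0, 0.748, 0.664, 0.0]
wrist_force: [-2.5, -0.9, 6.0]
grip_width: 44.7
grasp_force: 40.6
```

Emit:
step_arm:
  steps:
    - [[0,0,-0.015,0,0],[0,0,-0.035,0,0],[0,0,-0.045,0,0],[0,0,-0.045,0,0],[0,0,-0.01,0,0],[-0.0432,0.0126,0,0,0],[-0.0432,0.0126,0,0,0],[-0.0432,0.0126,0,0,0],[-0.0432,0.0126,0,0,0],[-0.0432,0.0126,0,0,0],[-0.0432,0.0126,0,0,0],[-0.0432,0.0126,0,0,0],[-0.0432,0.0126,0,0,0],[-0.0432,0.0126,0,0,0],[0,0,0,0,0],[0,0,0,0,0]]

```text
time: 33.48
position: [557.0, -80.1, 201.9]
tcp_rot: [-0.001, 0.748, 0.663, -0.0]
wrist_force: [-0.2, 1.2, -1.3]
grip_width: 44.6
grasp_force: 41.3
```

Emit:
step_arm:
  steps:
    - [[0,0,0.04,0,0],[0,0,0.045,0,0],[0,0,0.035,0,0],[0,0,0.02,0,0],[0,0,0.004,0,0],[0,0,0,0,0],[0,0,0,0,0]]

```text
time: 34.35
position: [558.8, -80.3, 59.9]
tcp_rot: [0.001, 0.748, 0.664, 0.001]
wrist_force: [0.8, 1.1, -1.8]
grip_width: 45.0
grasp_force: 41.3
```

Emit:
step_arm:
  steps:
    - [[0,0,0.002,0,0],[0,0,0.001,0,0],[0,0,0.001,0,0],[0,0,0.001,0,0],[0,0,0.001,0,0],[0,0,0,0,0],[0,0,0,0,0]]

```text
time: 35.22
position: [557.9, -80.5, 53.5]
tcp_rot: [0.0, 0.748, 0.664, -0.0]
wrist_force: [-2.6, 0.7, 6.0]
grip_width: 44.8
grasp_force: 41.8
```

Contact with the bay floor. I release, lift, and move aside for a final look.

Emit:
step_arm:
  steps:
    - [[0,0,0,0,1],[0,0,0,0,1],[0,0,0,0,1],[0,0,0,0,1],[0,0,0,0,1],[0,0,0,0,1],[0,0,-0.02,0,1],[0,0,-0.045,0,1],[0,0,-0.05,0,1],[0,0,-0.05,0,1],[0.04,-0.02,-0.01,0,1],[0.04,-0.02,-0.01,0,1],[0.04,-0.02,0,0,1],[0.04,-0.02,0,0,1],[0.04,-0.02,0,0,1],[0.04,0,0,0,1],[0,0,0,0,1],[0,0,0,0,1]]

```text
time: 37.48
position: [487.1, 169.4, 237.7]
tcp_rot: [0.0, 0.748, 0.664, -0.0]
wrist_force: [0.5, -0.7, -0.0]
grip_width: 85.1
grasp_force: 0.0
```

```bash
python3 - <<'E'
from h import *
st=arm.state();c=arm.capture('top');s_=arm.capture('side')['image']
a=cv2.resize(c['image'][130:220,110:430],None,fx=2.4,fy=2.4);b=cv2.resize(s_[100:260,100:420],None,fx=2.4,fy=2.1)
cv2.imwrite('pics/f.png',np.vstack([a,b]))
P=cloud(c,st).reshape(-1,3)
for n,q in [('tin',(529,-318)),('pot',(539,-239)),('jar',(548,-160)),('mill',(558,-80))]:
    s=P[(np.hypot(P[:,0]-q[0],P[:,1]-q[1])<42)&(P[:,2]>70)];print(n,len(s),((s.min(0)+s.max(0))/2).round(1),s[:,2].max())
E
```

```text
tin 439 [ 529.9 -319.4   81.6] 92.99811716868624
pot 440 [ 537.  -239.4   77.6] 85.20308878500748
jar 312 [ 547.8 -160.1   85.3] 99.9538577493604
mill 301 [556.2 -80.5  85.6] 100.95973053059117
```

View pics/f.png

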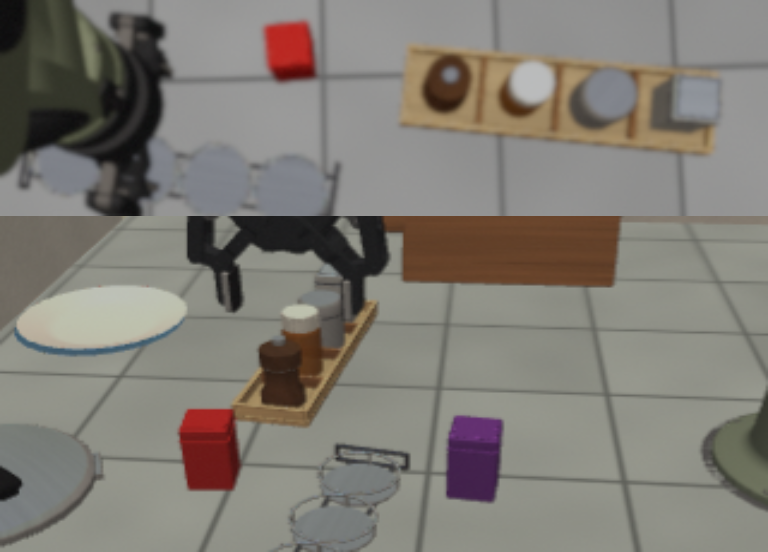

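The mill (447,80), jar (530,85), pot (607,95) and tin (693,100) stand upright in bays 1 to 4. The gripper is clear and the look-alikes are untouched.

```bash
python3 -c "
from workcell import arm
print(arm.sign_off())"
```

```text
the job is handed in; nothing more can be done
None
```

All four containers stand upright in the new rack in their original left-to-right order (mill, jar, pot, tin), and the job was handed in after about 38 s of the allowed 112 s.

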